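# Shut the warmer's vent damper and key its interlock

### The job

Get the candle-mould warmer ready to start: press down on the flush orange damper plate in its deck and slide it fully shut, so that it covers the black vent slots and uncovers the yellow interlock switch. Then take the red-handled interlock key from its black parking block, push its flat steel tongue straight down into the switch slot until it is fully home, and let go. Leave the candle, the black mould and the jar standing where they are.

Things in the scene. Friction and masses are not known exactly. Their poses are not given: they have to be found in the camera images.
- damper (a joint): How far the damper plate has been slid, in m: 0 = vent fully open (switch slot covered), 0.050 = fully shut against its stop (vent slots covered, switch slot uncovered). It starts between 0 and 0.015, grows as the plate moves along the +y axis of damper_top, needs about 2 N to slide and stays where it is left.
- warmer: Fixed grey warmer box, 220 (x) by 280 (y) by 100 mm high, origin at the centre of its underside; all its parts share its axes (z up). Its flat bare aluminium deck is 100 mm above the bench. In the deck's centre is a recess 62 (x) by 140 (y) by 6 mm deep: yellow switch at its -y end, black vent slots at its +y end, with the damper plate over one or the other.
- damper_top (a point): Centre of the top face of the orange ribbed damper plate, 60 (x) by 90 (y) by 3 mm, no handle, flush with the deck (100 mm above the bench). The point moves with the plate; +y is the shutting direction. The plate is sprung: pressed, it gives up to 3 mm (about 3 N at first, 11 N at 3 mm), then is rigid. Its centre is at y = -25 mm (open) to +25 mm (shut) of the warmer.
- slot_mouth (a point): Centre of the mouth of the yellow switch's slot, at y = -46 mm of the warmer, on the recess floor (94 mm above the bench, 6 mm below the deck); the warmer's axes. Slot 22.5 (x) by 7.5 (y) mm, 27 mm deep, straight down, 1.5 mm chamfer. Hidden under the damper plate until that is slid; with the damper shut, 62 (x) by 50 (y) mm of floor is bare, the slot 24 mm from its -y end.
- key_grip (a point): Centre of the loose key's red handle, 36 (x) by 14 (y) by 50 mm high (z up); grip it across the 14 mm (y). Under it a black flange 44 by 18 by 10 mm, its underside 35 mm below this point; under that the steel tongue, 20 (x) by 5 (y) mm, 24 mm long, last 4 mm 18 by 3.6 mm. Home, the flange rests on the recess floor. About 60 g; half a turn about z makes no difference. Starts upright in its block.
- key_tip (a point): Centre of the lower end of the key's tongue, 59 mm below key_grip along the key's z; same axes as key_grip.
- holder: The key's fixed black parking block on the bench, 62 (x) by 50 (y) by 36 mm high; origin at the centre of its underside, axes along its sides. The tongue stands loosely in its 25 by 10 mm slot, the key's flange rests on its top.
- candle_mid (a point): Bystander: middle of a loose pink pillar candle, 68 mm in diameter, 96 mm high, standing on the bench.
- mould_mid (a point): Bystander: middle of a loose black cylindrical candle mould, 60 mm in diameter, 112 mm high, standing on the bench.
- jar_mid (a point): Bystander: middle of a loose amber jar with a white cap, 64 mm in diameter, 85 mm high, standing on the bench.
Mind the look-alikes: they are no part of the job. There is more than one size of the part that bears key_grip; the job needs the middle-sized.

How it is judged:
On the way, in this order (a step that is already met when the one before it is completed fails the run):
1. the damper is slid fully shut (within 4 mm of its stop) (value of joint damper above 0.046 m), for 0.2 s.
2. the key's tongue is fully home in the switch slot (within 3 mm of full depth) (z of key_tip in the frame of slot_mouth below -0.021 m and horizontal distance between key_tip and slot_mouth below 0.005 m and angle between the x axis of key_grip and the x axis of slot_mouth, either way round below 0.2 rad and angle between key_grip's own z axis and vertical below 0.1 rad), for 0.2 s.
At the end, for the whole second after the job is handed in: The damper is fully shut (at least 46 of 50 mm); the key's tongue is in the switch slot at least 21 of its 24 mm deep, within 5 mm of the slot's centre, upright within 0.1 rad and in line with the slot within 0.2 rad; the key is released (all of step 2 and value of joint damper above 0.046 m and velocity of joint damper below 0.01 m/s); the robot touches nothing.
It fails at once if the candle is shifted by more than 30 mm or knocked over (distance of candle_mid from where it was at the start of the episode above 0.03 m or angle between candle_mid's own z axis and vertical above 0.5 rad).
It fails at once if the mould is shifted by more than 30 mm or knocked over (distance of mould_mid from where it was at the start of the episode above 0.03 m or angle between mould_mid's own z axis and vertical above 0.5 rad).
It fails at once if the jar is shifted by more than 30 mm or knocked over (distance of jar_mid from where it was at the start of the episode above 0.03 m or angle between jar_mid's own z axis and vertical above 0.5 rad).
It also fails if it takes over 58 s, if anything falls off the work surface, if the arm or the gripper's body presses on something with over 40 N, if the wrist force passes 120 N, or if a joint passes its speed limit or range.

### The arm

A 6-joint arm with a two-finger parallel gripper is mounted at the origin on the work surface. World frame = base frame: x ahead of the robot, y to its left, z up, the work surface at z = 0. Lengths are in m, angles in rad, forces in N, time in s.
With the tool pointing down it reaches from about 0.35 to 0.8 m from the base axis. Payload 7.3 kg.
Tool frame: the origin (TCP) lies between the finger pads; the fingertips stand 19 mm ahead of it and the grasp point (between the pads) is the TCP (r.finger_overhang is the distance from the TCP to the fingertips, in m); z points along the fingers, y is the direction in which the jaws open and shut (so a half turn about z gives the same grasp; the last joint's range is limited). The gripper opens to 85 mm and grips with 20 to 120 N. Pads are 22 mm wide; open, the fingers measure 114 mm over their backs; the gripper's body (76 mm by 85 mm) begins 54 mm behind the grasp point. The pads swing forward as they close: fully open they stand 13 mm farther back than shut.
Start: joints at [-1.363, 0.342, 1.524, -0, 1.275, -0.146], TCP at [0.182, -0.492, 0.25] pointing down, gripper open.
Joint ranges: [-2.53, 2.53], [-0.77, 2.02], [0.04, 2.7], [-1, 4.14], [0.28, 2.66], [-3.11, 3.11]. Speed limits (rad/s): [2.57, 2.57, 3.14, 3.14, 3.14, 3.14].

### API

Orientations are given as a 3x3 rotation matrix whose columns are the frame's x, y, z axes.
In Python, from bench import r, cams gives the robot as it stands. The module is installed in compiled form; this text tells all that it offers.
- The arm moves only by the tool send_rows, never from a script. Its arguments are lists of equal length, an entry for each row: "xyz": the shift along the tool's x, y, z in units of 30 mm (1.0 is 30 mm), a list of three; "yaw": the turn about the tool's z in units of 6 degrees (1.0 is 6 degrees); "hand": the finger opening in mm, from 0 to 85.4. A call has 1 to 8 rows; each row is the pose to reach, as a shift and turn from the pose measured when the call began, along the tool's axes at that moment; what a row does not reach only later rows make up. A row lasts 1/12 s, in which the tool goes at most 41.7 mm and 7.16 degrees, less where a joint would pass 70% of its speed; a pose out of reach is approached as far as the arm can. A call with a gripper value outside its range is refused whole. The fingers move at their own pace and stop on an object; the grip force is fixed at half the most. Time passes only in rows, so rows that repeat a pose let the fingers close. It gives the time, the measured TCP pose, the force and the opening at its end, in the units of the state.
- r.read_state(): the state, without advancing time (a new reading comes with each control period).
- cams.read_camera(name): name is "scene" or "top" or "wrist"; returns a dict with "img" (420x560x3 uint8, red, green, blue), "camera_matrix" (3x3 intrinsics, pixels), "D" ([k1, k2, p1, p2, k3] as OpenCV has them; the pictures are not rectified), "R" (3x3) and "t" (3): a world point X has camera coordinates R X + t; the wrist camera has in their place "T_tool_cam" (4x4, takes a point from camera to tool coordinates, whose origin is the TCP and whose axes are the flange's). Camera axes: x right, y down, z forward; pixel columns grow to the right and rows downward; lengths in m; the calibration is good to about 2 mm. A picture is of the moment at which its call begins: read the wrist's pose just before it. There is no depth.
- r.close_job(): hands the job in, once; it reports no verdict.
The state is a dict: "time": time; "joints": joint angles; "qd": joint speeds; "joint_efforts": joint torques, N m; "tool_pos": TCP position; "tcp_rot": TCP orientation; "ft_force": force on the tool from outside, world axes, zero at the start; "moment": the same for the moment, N m; "grip_width": finger opening in m.
Only numpy, scipy, OpenCV 4.12 (cv2) and the standard library are available. Lean on these libraries where they do the work, as an engineer would, in place of code of your own. Each camera call takes 0.05 s, during which the arm holds its last target.

## Working session

There is one attempt and no reset: what is moved stays moved. The work goes in short steps, Python scripts to look and compute and a tool call to move; the robot and the scene stay as the last step left them, time stands still between calls to the robot, and variables do not carry over. Pictures are saved under pics/ and viewed, and the job is handed in when it is done.

Besides the shell and the picture viewer there is one more tool, called after "Call:" as name([rows], argument=value, ...), one row to a line, values as JSON. send_rows: Moves the arm, as the interface text tells. Its arguments: {"type":"object","properties":{"xyz":{"type":"array","items":{"type":"array","items":{"type":"number"}}},"yaw":{"type":"array","items":{"type":"number"}},"hand":{"type":"array","items":{"type":"number"}}},"required":["xyz","yaw","hand"]}

```bash
mkdir -p pics; cat > h.py <<'E'
import numpy as np, cv2
from bench import r, cams
def snap(n,tag):
    s=r.read_state(); c=cams.read_camera(n)
    cv2.imwrite(f'pics/{tag}.png',c['img'][:,:,::-1])
    if n=='wrist':
        T=c['T_tool_cam']; Rt=np.array(s['tcp_rot']); p=np.array(s['tool_pos'])
        Rc=Rt@T[:3,:3]; o=Rt@T[:3,3]+p
        c['R']=Rc.T; c['t']=-Rc.T@o
    np.savez(f'pics/{tag}.npz',img=c['img'],K=c['camera_matrix'],D=c['D'],R=c['R'],t=c['t'])
    return c
def load(tag):
    d=np.load(f'pics/{tag}.npz'); return dict(img=d['img'],camera_matrix=d['K'],D=d['D'],R=d['R'],t=d['t'])
def ray(c,px):
    px=np.array(px,float).reshape(-1,1,2)
    u=cv2.undistortPoints(px,np.array(c['camera_matrix']),np.array(c['D'])).reshape(-1,2)
    d=np.c_[u,np.ones(len(u))]@np.array(c['R']); o=-np.array(c['R']).T@np.array(c['t']).ravel()
    return o,d
def onz(c,px,z):
    o,d=ray(c,px); return o+d*((z-o[2])/d[:,2])[:,None]
def proj(c,X):
    X=np.array(X,float).reshape(-1,3)
    rv=cv2.Rodrigues(np.array(c['R']))[0]
    return cv2.projectPoints(X,rv,np.array(c['t'],float).reshape(3),np.array(c['camera_matrix']),np.array(c['D']))[0].reshape(-1,2)
E
python3 - <<'E'
from h import *
for n in ['scene','top','wrist']: c=snap(n,n+'0'); print(n,-np.array(c['R']).T@np.array(c['t']).ravel())
s=r.read_state(); print(s['time'],s['tool_pos'],np.round(s['tcp_rot'],3).tolist(),s['grip_width'],r.finger_overhang)
E
```

```text
scene [ 0.97489901 -0.639242    0.97444262]
top [0.23213262 0.02162797 1.47745329]
wrist [ 0.25120657 -0.46698534  0.37278694]
0.15 [ 0.18183374 -0.49220767  0.24978453] [[0.938, 0.346, -0.0], [0.346, -0.938, 0.001], [0.0, -0.001, -1.0]] 0.08528100108237506 0.019
```

View pics/scene0.png

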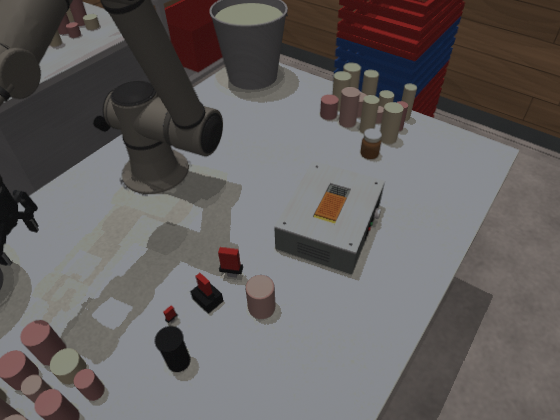

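View pics/top0.png

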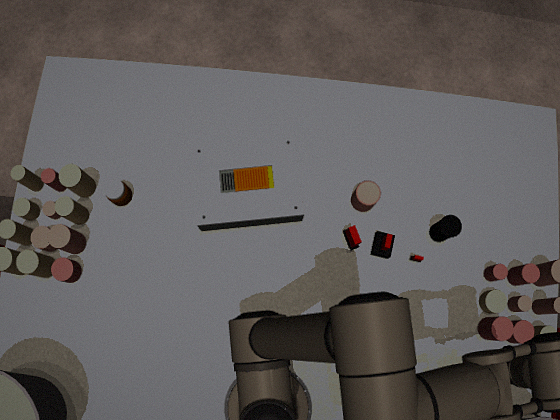

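View pics/wrist0.png

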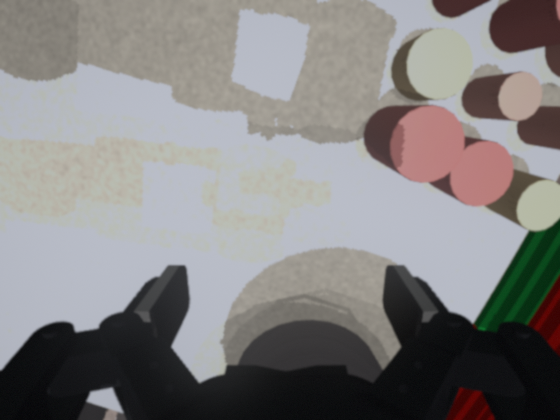

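Top view: the plate is at about (253,178), vent slots at (227,181) and a yellow strip at (271,177). The red keys are at (352,237), (383,243, in the block) and (416,257). I'll zoom in and measure.

```bash
python3 - <<'E'
from h import *
c=load('top0'); s=load('scene0')
a=cv2.resize(c['img'][130:270,190:480],None,fx=2.7,fy=2.7,interpolation=3)
b=cv2.resize(s['img'][160:380,150:400],None,fx=2.6,fy=2.6,interpolation=3)
cv2.imwrite('pics/ta.png',a[:,:,::-1]);cv2.imwrite('pics/sb.png',b[:,:,::-1])
def blobs(c,lo,hi,z,name):
    h=cv2.cvtColor(c['img'],cv2.COLOR_RGB2HSV)
    m=cv2.inRange(h,lo,hi)
    for k in cv2.findContours(m,0,1)[0]:
        if cv2.contourArea(k)<8: continue
        bx=cv2.boxPoints(cv2.minAreaRect(k)); P=onz(c,bx,z)
        e=[np.linalg.norm(P[i]-P[i-1]) for i in (1,2)]
        print(name,bx.mean(0).round(1),P.mean(0).round(4),np.round(e,4),np.degrees(np.arctan2(*(P[1]-P[0])[[1,0]])).round(1))
blobs(c,(8,150,120),(19,255,255),.1,'orange'); blobs(c,(24,120,100),(35,255,255),.1,'yellow')
blobs(c,(0,200,120),(4,255,255),.096,'red')
# deck screws
print(onz(c,[[199,151],[288,142],[204,217],[296,208]],.1).round(4))
E
```

```text
orange [266. 177.] [0.599  0.0685 0.1   ] [0.0327 0.0053] 6.2
orange [247.5 178.8] [0.5892 0.1164 0.1   ] [0.0665 0.0554] -77.7
yellow [270.3 176.5] [0.6018 0.0574 0.1   ] [0.0118 0.0586] -78.0
red [388.3 240.6] [ 0.4645 -0.2655  0.096 ] [0.0337 0.0103] -7.6
red [354.5 234.3] [ 0.472  -0.1759  0.096 ] [0.0157 0.0459] -62.4
[[ 0.6518  0.2541  0.1   ]
 [ 0.7016  0.0203  0.1   ]
 [ 0.4754  0.2171  0.1   ]
 [ 0.5244 -0.018   0.1   ]]
```

View pics/ta.png

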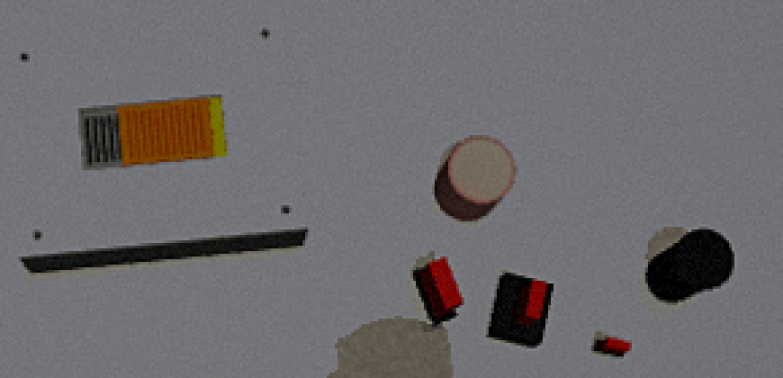

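View pics/sb.png

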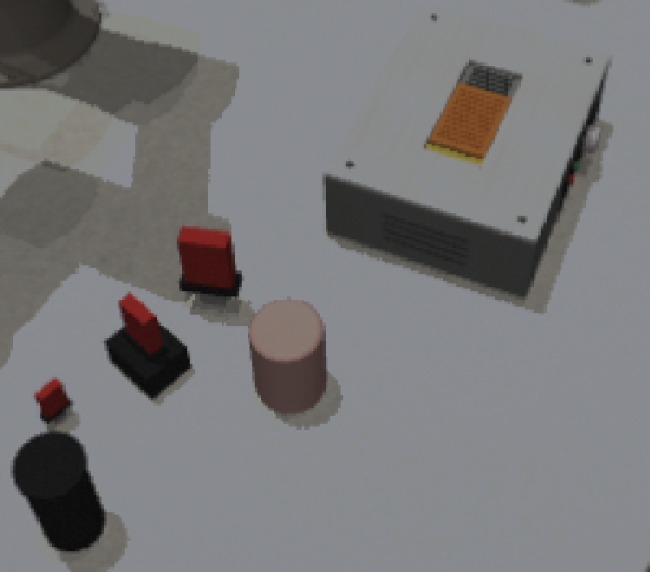

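Call:
send_rows([
  [1.2,-0.5,0],
  [2.4,-1,0],
  [3.6,-1.6,0],
  [4.8,-2.1,0],
  [6,-2.6,0],
  [7.2,-3.2,0],
  [8.4,-3.7,0],
  [9.3,-4.1,0],
], yaw=[0.5,1,1.5,2,2.5,3,3.5,4], hand=[60,60,60,60,60,60,60,60])

```text
time: 0.82
tool_pos: [0.4025, -0.2778, 0.2499]
tcp_rot: [[0.998, -0.067, -0.0], [-0.067, -0.998, 0.002], [-0.0, -0.002, -1.0]]
ft_force: [0.2, -0.4, 0.6]
grip_width: 0.0599
```

```bash
python3 - <<'E'
from h import *
c=snap('wrist','wk1'); s=r.read_state(); print(s['time'],s['tool_pos'],np.round(s['tcp_rot'],3).tolist(),s['qd'])
E
```

```text
0.8667 [ 0.40502945 -0.27500423  0.24990438] [[0.998, -0.068, 0.002], [-0.068, -0.998, 0.004], [0.002, -0.004, -1.0]] [-0.08693549 -0.00831351  0.01732261 -0.0296297  -0.00170843 -0.25329877]
```

View pics/wk1.png

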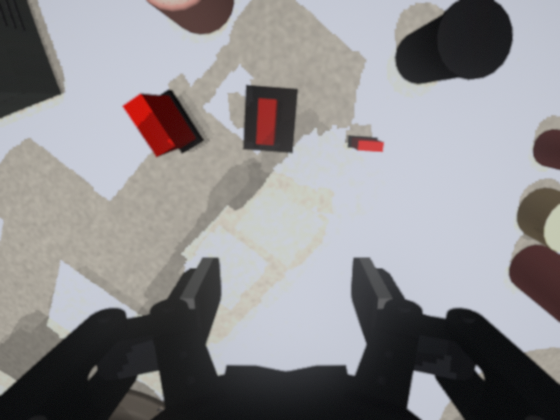

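The wrist view shows the block with the middle key at (270,120), the big key at (158,125) and the small one at (365,144). I'll measure again now that the arm has settled.

```bash
cat > red.py <<'E'
from h import *
def redbox(c,z,lo=(0,170,90),minA=60):
    h=cv2.cvtColor(c['img'],cv2.COLOR_RGB2HSV)
    m=cv2.inRange(h,lo,(6,255,255))|cv2.inRange(h,(175,lo[1],lo[2]),(180,255,255))
    for k in cv2.findContours(m,0,1)[0]:
        if cv2.contourArea(k)<minA: continue
        bx=cv2.boxPoints(cv2.minAreaRect(k)); P=onz(c,bx,z)
        e=[np.linalg.norm(P[i]-P[i-1]) for i in (1,2)]
        d=P[1]-P[0] if e[0]>e[1] else P[2]-P[1]
        print('red',bx.mean(0).round(1),P.mean(0).round(4),np.round(e,4),'long axis deg',(np.degrees(np.arctan2(d[1],d[0]))%180).round(1))
E
python3 - <<'E'
from red import *
c=snap('wrist','wk2'); s=r.read_state(); print(s['time'],s['tool_pos'],s['qd'])
redbox(c,.096)
i=c['img']; cv2.imwrite('pics/kz.png',cv2.resize(i[70:170,100:400],None,fx=2.6,fy=2.6,interpolation=3)[:,:,::-1])
h=cv2.cvtColor(i,cv2.COLOR_RGB2HSV); print(h[121,266],h[121,252])
m=((h[...,2]<75)|((h[...,1]>150)&((h[...,0]<7)|(h[...,0]>174)))).astype(np.uint8)
m[:75]=0;m[170:]=0;m[:,:225]=0;m[:,325:]=0
k=max(cv2.findContours(m,0,1)[0],key=cv2.contourArea); bx=cv2.boxPoints(cv2.minAreaRect(k)); print('block',bx.round(0).tolist()); P=onz(c,bx,.036); print(P.round(4),P.mean(0))
E
```

```text
0.9167 [ 0.40331348 -0.27699988  0.24981396] [-0.0773717  -0.00229414  0.00651702 -0.03855119 -0.00264153 -0.1219469 ]
red [373.4 148. ] [ 0.4424 -0.3493  0.096 ] [0.0049 0.0175] long axis deg 81.0
red [269.6 124.2] [ 0.4667 -0.2656  0.096 ] [0.0345 0.0135] long axis deg 170.6
red [154.3 128.7] [ 0.4704 -0.1711  0.096 ] [0.0191 0.0484] long axis deg 27.1
[  1 190 156] [165  12  44]
block [[245.0, 150.0], [250.0, 88.0], [300.0, 92.0], [295.0, 154.0]]
[[ 0.4407 -0.2363  0.036 ]
 [ 0.4994 -0.2468  0.036 ]
 [ 0.4925 -0.2936  0.036 ]
 [ 0.4334 -0.2852  0.036 ]] [ 0.46652496 -0.26546778  0.036     ]
```

View pics/kz.png

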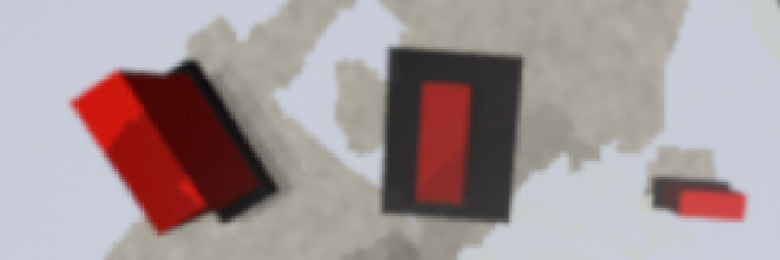

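The key's grip centre is at about (0.4667, -0.2656), with its x axis at about -9.4°. The red box measures 34.5 x 13.5 mm against the expected 36 x 14, so that fits. Next is the warmer.

Call:
send_rows([
  [0.2,-1.2,0],
  [0.5,-2.5,0],
  [0.7,-3.8,0],
  [1,-5.1,0],
  [1.2,-6.4,0],
  [1.5,-7.7,0],
  [1.7,-9,0],
  [2,-10.2,0],
], yaw=[-0.3,-0.6,-1,-1.3,-1.6,-2,-2.3,-2.6], hand=[0,0,0,0,0,0,0,0])

```text
time: 1.58
tool_pos: [0.4817, 0.0263, 0.2505]
tcp_rot: [[0.978, 0.211, -0.0], [0.211, -0.978, 0.002], [0.0, -0.002, -1.0]]
ft_force: [2.1, -0.4, 0.7]
grip_width: 0.0001
```

```bash
python3 - <<'E'
from h import *
s=r.read_state(); print(s['time'],s['tool_pos'],np.round(s['tcp_rot'],3).tolist())
R=np.array(s['tcp_rot']); print((R.T@(np.array([.50,.09,.25])-s['tool_pos'])/.03).round(2))
E
```

```text
1.5833 [0.48172618 0.0262823  0.25049742] [[0.978, 0.211, -0.0], [0.211, -0.978, 0.002], [0.0, -0.002, -1.0]]
[ 1.04 -1.95  0.02]
```

Call:
send_rows([
  [0.5,-1,0],
  [1,-2,0],
  [1,-2,0],
  [1,-2,0],
], yaw=[0,0,0,0], hand=[0,0,0,0])

```text
time: 1.92
tool_pos: [0.4983, 0.0921, 0.2502]
tcp_rot: [[0.977, 0.214, -0.001], [0.214, -0.977, 0.002], [-0.001, -0.002, -1.0]]
ft_force: [0.1, -0.7, -0.6]
grip_width: 0.0
```

```bash
cat > wm.py <<'E'
from h import *
def rect(c,lo,hi,z,name,minA=60):
    h=cv2.cvtColor(c['img'],cv2.COLOR_RGB2HSV)
    m=cv2.morphologyEx(cv2.inRange(h,lo,hi),cv2.MORPH_CLOSE,np.ones((7,7),np.uint8))
    for k in cv2.findContours(m,0,1)[0]:
        if cv2.contourArea(k)<minA: continue
        bx=cv2.boxPoints(cv2.minAreaRect(k)); P=onz(c,bx,z)
        e=[np.linalg.norm(P[i]-P[i-1]) for i in (1,2)]
        d=P[1]-P[0]
        print(name,bx.mean(0).round(1),P.mean(0).round(4),np.round(e,4),(np.degrees(np.arctan2(d[1],d[0]))%90).round(1))
E
python3 - <<'E'
from wm import *
c=snap('wrist','ww1'); s=r.read_state(); print(s['time'],s['tool_pos'],np.round(s['tcp_rot'],3).tolist())
rect(c,(7,140,90),(20,255,255),.1,'orange'); rect(c,(22,120,90),(36,255,255),.094,'yellow')
E
```

```text
1.9667 [0.49816303 0.09099437 0.25021885] [[0.977, 0.212, -0.001], [0.212, -0.977, 0.002], [-0.001, -0.002, -1.0]]
orange [293.5  78.5] [0.5926 0.1067 0.1   ] [0.0911 0.0601] 12.4
yellow [358.4  79.5] [0.6035 0.0564 0.094 ] [0.0603 0.0103] 11.5
```

View pics/ww1.png

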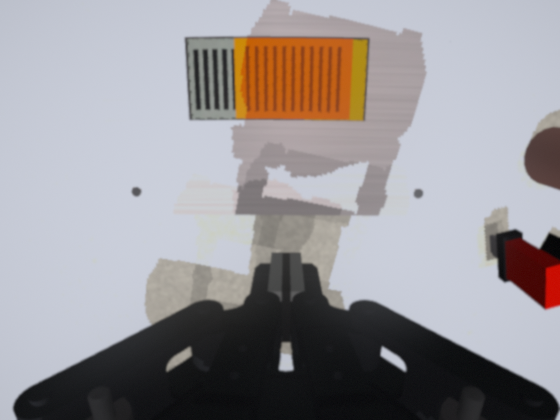

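The plate measures 91 x 60 mm (expected 90 x 60) with its centre at (0.5926, 0.1067). The recess corners are near (185,38), (369,39), (366,121) and (190,119). I'll derive the warmer's frame from those.

```bash
python3 - <<'E'
from wm import *
c=load('ww1')
P=onz(c,[[185,38],[369,39],[366,121],[190,119]],.1); print(P.round(4),P.mean(0).round(4),[np.linalg.norm(P[i]-P[i-1]).round(4) for i in range(4)])
d=P[0]-P[1]+P[3]-P[2]; a=np.arctan2(-d[0],d[1]); print(np.degrees(a))
a=np.radians(12.3);y=np.array([-np.sin(a),np.cos(a),0]); w=P.mean(0)
p=np.array([.5926,.1067,.1]); print('plate y',(p-w)@y,'damper',(p-w)@y+.025, 'slot',w-.046*y)
s=r.read_state(); R=np.array(s['tcp_rot'])
for z in (.135,.119): print((R.T@(p-.02*y+[0,0,z-.1]-s['tool_pos'])/.03).round(2))
E
```

```text
[[0.605  0.1936 0.1   ]
 [0.6337 0.0575 0.1   ]
 [0.5743 0.0435 0.1   ]
 [0.546  0.1807 0.1   ]] [0.5897 0.1188 0.1   ] [np.float64(0.0604), np.float64(0.1391), np.float64(0.061), np.float64(0.14)]
11.78117625107529
plate y -0.012461368519302138 damper 0.012538631480697863 slot [0.59952302 0.07388289 0.1       ]
[3.19 0.83 3.84]
[3.19 0.83 4.37]
```

Call:
send_rows([
  [1,0.3,0.8],
  [2,0.6,1.8],
  [3,0.8,2.8],
  [3.2,0.8,3.6],
  [3.2,0.8,3.8],
  [3.2,0.8,3.8],
], yaw=[0,0,0,0,0,0], hand=[0,0,0,0,0,0])

```text
time: 2.47
tool_pos: [0.5953, 0.0862, 0.1336]
tcp_rot: [[0.978, 0.21, -0.007], [0.21, -0.978, 0.001], [-0.007, -0.003, -1.0]]
ft_force: [-0.5, 0.5, 0.3]
grip_width: -0.0004
```

Call:
send_rows([
  [0,0,0.2],
  [0,0,0.4],
  [0,0,0.5],
  [0,0,0.55],
  [0,0,0.55],
], yaw=[0,0,0,0,0], hand=[0,0,0,0,0])

```text
time: 2.88
tool_pos: [0.5951, 0.0859, 0.1182]
tcp_rot: [[0.978, 0.211, -0.006], [0.211, -0.978, 0.0], [-0.006, -0.002, -1.0]]
ft_force: [-2.7, -3.1, 3.4]
grip_width: -0.0002
```

Call:
send_rows([
  [0,0,0.06],
  [0,0,0.06],
  [0,-0.2,0.06],
  [0,-0.4,0.06],
  [0,-0.6,0.06],
  [0,-0.8,0.06],
], yaw=[0,0,0,0,0,0], hand=[0,0,0,0,0,0])

```text
time: 3.38
tool_pos: [0.5902, 0.1092, 0.1176]
tcp_rot: [[0.978, 0.211, -0.005], [0.211, -0.978, -0.0], [-0.005, -0.001, -1.0]]
ft_force: [-2.8, -3.2, 5.7]
grip_width: 0.0005
```

```bash
python3 - <<'E'
from wm import *
c=snap('top','t2')
rect(c,(7,140,90),(20,255,255),.1,'orange'); rect(c,(22,120,90),(36,255,255),.094,'yellow')
cv2.imwrite('pics/t2z.png',cv2.resize(c['img'][130:240,180:320],None,fx=5,fy=5)[:,:,::-1])
s=r.read_state(); print(s['tool_pos'],s['ft_force'])
E
```

```text
[0.5899153  0.11038117 0.11762243] [-2.40502566 -2.50734544  5.9255301 ]
```

View pics/t2z.png

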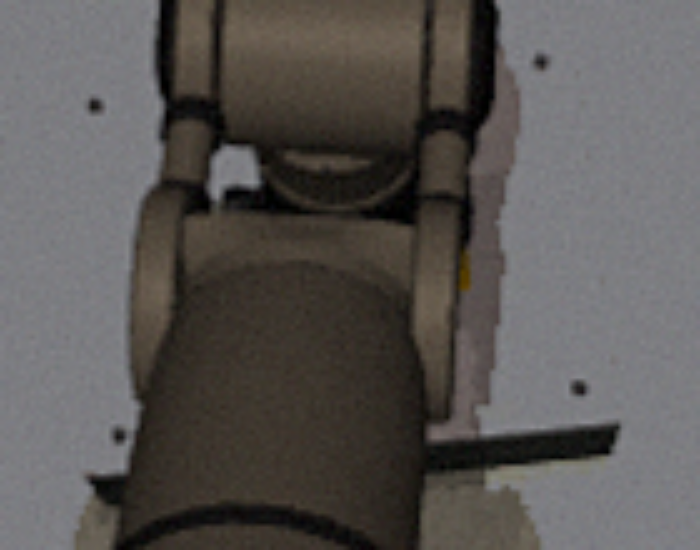

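The arm hides the plate from above. The reaction force of about 3 N opposes the motion, as it would if the plate is being dragged, so I'll keep sliding.

Call:
send_rows([
  [0,-0.2,0.02],
  [0,-0.4,0.02],
  [0,-0.6,0.02],
  [0,-0.7,0.02],
  [0,-0.7,0.02],
], yaw=[0,0,0,0,0], hand=[0,0,0,0,0])

```text
time: 3.85
tool_pos: [0.5861, 0.1317, 0.1178]
tcp_rot: [[0.977, 0.212, -0.003], [0.212, -0.977, 0.001], [-0.003, -0.001, -1.0]]
ft_force: [0.2, 0.3, 4.8]
grip_width: 0.0003
```

```bash
python3 - <<'E'
from wm import *
c=snap('wrist','ww2')
rect(c,(7,140,90),(20,255,255),.1,'orange'); rect(c,(22,120,90),(36,255,255),.094,'yellow')
E
```

```text
orange [259.  260.5] [0.5877 0.1449 0.1   ] [0.0882 0.0549] 12.3
yellow [407.1 260.7] [0.5997 0.0735 0.094 ] [0.0602 0.0473] 11.6
```

View pics/ww2.png

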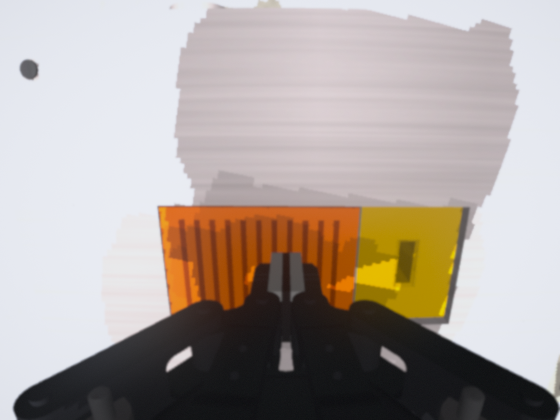

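The plate has slid across and the slot is uncovered at (406,262). I'll nudge it a little further to make sure it's against the stop.

Call:
send_rows([
  [0,0,0.06],
  [0,-0.15,0.06],
  [0,-0.3,0.06],
  [0,-0.3,0.06],
  [0,-0.3,-0.6],
  [-1.5,0,-2.5],
  [-2,0.5,-3.5],
  [-2,0.5,-3.5],
], yaw=[0,0,0,0,0,0,0,0], hand=[0,0,0,0,0,0,0,0])

```text
time: 4.57
tool_pos: [0.53, 0.1043, 0.2251]
tcp_rot: [[0.977, 0.213, -0.002], [0.213, -0.977, 0.002], [-0.001, -0.002, -1.0]]
ft_force: [0.9, 0.1, 0.5]
grip_width: 0.0002
```

Call:
send_rows([
  [0,0,0],
  [0,0,0],
], yaw=[0,0], hand=[50,50])

```text
time: 4.73
tool_pos: [0.5302, 0.1045, 0.2264]
tcp_rot: [[0.977, 0.212, 0.001], [0.212, -0.977, 0.003], [0.002, -0.002, -1.0]]
ft_force: [0.5, -0.2, -0.6]
grip_width: 0.0234
```

```bash
python3 - <<'E'
from wm import *
c=snap('wrist','ww3');c=snap('wrist','ww3')
rect(c,(7,140,90),(20,255,255),.1,'orange'); rect(c,(22,120,90),(36,255,255),.094,'yellow')
cv2.imwrite('pics/ww3z.png',cv2.resize(c['img'][20:260,150:470],None,fx=2.4,fy=2.4,interpolation=3)[:,:,::-1])
E
```

```text
orange [249.  123.5] [0.585  0.1442 0.1   ] [0.0887 0.0587] 11.9
yellow [346.2 123.7] [0.5997 0.0741 0.094 ] [0.0607 0.0475] 12.1
```

View pics/ww3z.png

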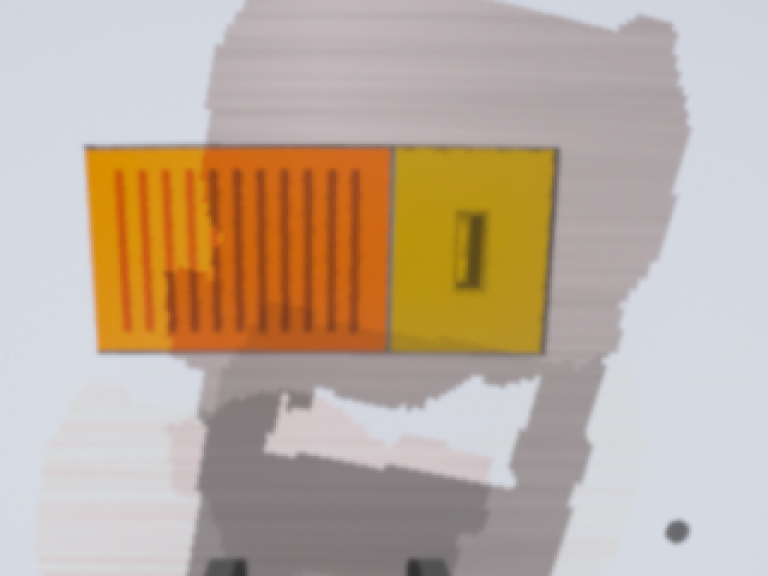

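The damper is fully shut: orange reaches the recess's left end. The slot's outline spans about x 339–353, y 107–142 in ww3. I'll compute the slot's position from that and from ww2.

```bash
python3 - <<'E'
from wm import *
for tag,roi in (('ww3',(95,155,328,365)),('ww2',(225,300,385,430))):
    c=load(tag); i=c['img']; g=i[roi[0]:roi[1],roi[2]:roi[3]].astype(int).sum(2)
    m=(g<0.78*np.median(g)).astype(np.uint8)
    k=max(cv2.findContours(m,0,1)[0],key=cv2.contourArea)+[roi[2],roi[0]]
    bx=cv2.boxPoints(cv2.minAreaRect(k.astype(np.float32))); P=onz(c,bx,.094); print(tag,bx.round(1).tolist(),P.mean(0).round(4),[np.linalg.norm(P[j]-P[j-1]).round(4) for j in (1,2)])
c=load('ww3'); P=onz(c,[[339.2,107.5],[353.3,107.5],[353.3,141.7],[339.2,141.7]],.094);print(P.round(4),P.mean(0).round(4))
# recess corners at deck height from ww3
z=np.array([[84,146],[560,149],[545,354],[98,352]])/2.4+[150,20]
P=onz(c,z,.1); a=np.radians(12.1); y=np.array([-np.sin(a),np.cos(a),0]); print(P.round(4),P.mean(0).round(4),'slot',P.mean(0)-.046*y); d=P[0]-P[1]+P[3]-P[2]; print(np.degrees(np.arctan2(-d[0],d[1])))
s=r.read_state(); R=np.array(s['tcp_rot'])
print(s['tool_pos'],(R.T@(np.array([.40,-.27,.25])-s['tool_pos'])/.03).round(2))
E
```

```text
ww3 [[339.79998779296875, 139.60000610351562], [343.1000061035156, 108.19999694824219], [352.8999938964844, 109.19999694824219], [349.70001220703125, 140.60000610351562]] [0.5999 0.0742 0.094 ] [np.float64(0.0228), np.float64(0.0073)]
ww2 [[393.79998779296875, 281.0], [399.29998779296875, 240.0], [415.1000061035156, 242.10000610351562], [409.6000061035156, 283.1000061035156]] [0.6005 0.0757 0.094 ] [np.float64(0.0219), np.float64(0.0079)]
[[0.6106 0.0825 0.094 ]
 [0.6129 0.0724 0.094 ]
 [0.5889 0.0659 0.094 ]
 [0.5865 0.0762 0.094 ]] [0.5997 0.0743 0.094 ]
[[0.6055 0.1939 0.1   ]
 [0.6342 0.0572 0.1   ]
 [0.5747 0.0446 0.1   ]
 [0.5456 0.181  0.1   ]] [0.59   0.1192 0.1   ] slot [0.59964479 0.07423833 0.1       ]
11.946043760018904
[0.52982228 0.10480597 0.22393281] [-6.89 11.29 -0.88]
```

Call:
send_rows([
  [-0.5,1.2,-0.3],
  [-1,2.4,-0.6],
  [-1.5,3.7,-0.6],
  [-2,5,-0.6],
  [-2.5,6.2,-0.6],
  [-3,7.5,-0.6],
  [-3.5,8.8,-0.6],
  [-4,10,-0.6],
], yaw=[0.4,0.8,1.2,1.6,2,2.5,3,3.6], hand=[36,36,36,36,36,36,36,36])

```text
time: 5.5
tool_pos: [0.4761, -0.2155, 0.2393]
tcp_rot: [[0.986, -0.164, -0.005], [-0.164, -0.986, 0.004], [-0.006, -0.003, -1.0]]
ft_force: [0.7, -0.3, 1.2]
grip_width: 0.0357
```

```bash
cat > go.py <<'E'
import sys
from h import *
t=np.array(list(map(float,sys.argv[1:4]))); a=float(sys.argv[4])
s=r.read_state(); R=np.array(s['tcp_rot']); now=np.degrees(np.arctan2(R[1,0],R[0,0]))
print(s['time'],np.round(s['tool_pos'],4),'ang',now.round(2),'move',(R.T@(t-s['tool_pos'])/.03).round(3),'yaw',round(-(a-now)/6,3),'F',np.round(s['ft_force'],1),s['grip_width'])
E
python3 go.py .4667 -.2656 .15 -9.4
```

```text
5.5 [ 0.4761 -0.2155  0.2393] ang -9.45 move [-0.016  1.709  2.971] yaw -0.008 F [ 0.7 -0.3  1.2] 0.03574496349738211
```

Call:
send_rows([
  [0,0.9,0],
  [0,1.7,0.5],
  [0,1.7,1.5],
  [0,1.7,2.4],
  [0,1.7,3],
  [0,1.7,3],
  [0,1.7,3],
], yaw=[0,0,0,0,0,0,0], hand=[36,36,36,36,36,36,36])

```text
time: 6.08
tool_pos: [0.467, -0.2647, 0.1472]
tcp_rot: [[0.986, -0.164, -0.009], [-0.164, -0.986, 0.007], [-0.01, -0.006, -1.0]]
ft_force: [-0.5, -0.7, 0.8]
grip_width: 0.0358
```

```bash
python3 - <<'E'
from red import *
c=snap('wrist','wk3'); redbox(c,.096)
E
python3 go.py .4667 -.2656 .076 -9.4
```

```text
red [428.  238.9] [ 0.4567 -0.3441  0.096 ] [0.0175 0.006 ] long axis deg 83.2
red [285.5 223.5] [ 0.4789 -0.2663  0.096 ] [0.0103 0.0111] long axis deg 171.1
red [142.8 251.9] [ 0.4738 -0.1815  0.096 ] [0.0532 0.0468] long axis deg 118.0
6.1333 [ 0.4677 -0.2652  0.1486] ang -9.41 move [-0.012  0.028  2.422] yaw -0.002 F [-0.3  0.2  0. ] 0.03615664118879279
```

View pics/wk3.png

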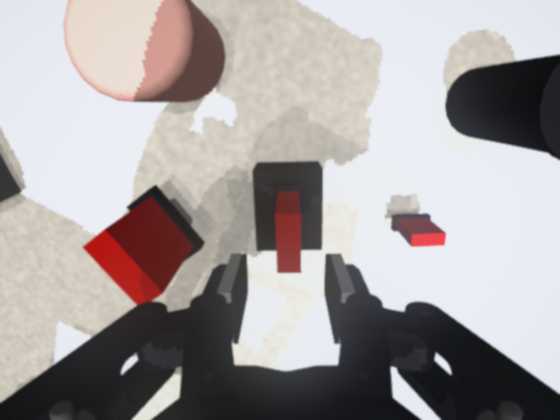

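The handle at x≈288 sits centred between the jaws (gap 246–330), so I'll descend and grip.

Call:
send_rows([
  [0,0,0.8],
  [0,0,1.6],
  [0,0,2.2],
  [0,0,2.4],
  [0,0,2.4],
  [0,0,2.4],
], yaw=[0,0,0,0,0,0], hand=[36,36,36,36,36,36])

```text
time: 6.63
tool_pos: [0.4681, -0.2653, 0.0779]
tcp_rot: [[0.987, -0.163, -0.005], [-0.163, -0.987, 0.004], [-0.005, -0.003, -1.0]]
ft_force: [-0.2, -0.8, -0.0]
grip_width: 0.0358
```

Call:
send_rows([
  [0,0,0],
  [0,0,0],
  [0,0,0],
  [0,0,0],
  [0,0,0],
  [0,0,0],
], yaw=[0,0,0,0,0,0], hand=[5,5,5,5,5,5])

```text
time: 7.13
tool_pos: [0.4692, -0.266, 0.0797]
tcp_rot: [[0.987, -0.163, -0.002], [-0.163, -0.987, 0.002], [-0.002, -0.001, -1.0]]
ft_force: [1.0, 0.5, 6.5]
grip_width: 0.0131
```

Call:
send_rows([
  [0,0,-0.3],
  [0,0,-0.8],
  [0,0,-1.6],
  [0,0,-2.6],
  [0,0,-3.6],
  [0,0,-4.6],
  [0,0,-5.2],
  [0,0,-5.2],
], yaw=[0,0,0,0,0,0,0,0], hand=[5,5,5,5,5,5,5,5])

```text
time: 7.8
tool_pos: [0.471, -0.2674, 0.2413]
tcp_rot: [[0.987, -0.163, 0.006], [-0.163, -0.987, -0.004], [0.006, 0.003, -1.0]]
ft_force: [0.2, -0.5, -0.4]
grip_width: 0.0132
```

```bash
python3 - <<'E'
from red import *
c=snap('wrist','wk4'); snap('scene','s4')
E
python3 go.py .5988 .0743 .25 12.1
```

```text
7.9 [ 0.4694 -0.2663  0.2366] ang -9.4 move [  2.401 -11.904  -0.442] yaw -3.583 F [ 0.3  0.6 -1.4] 0.013150906865160197
```

View pics/wk4.png

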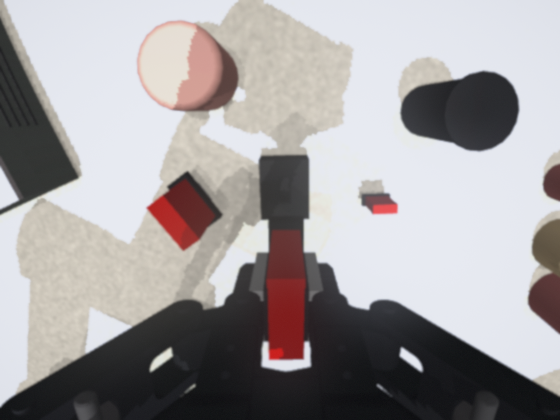

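View pics/s4.png

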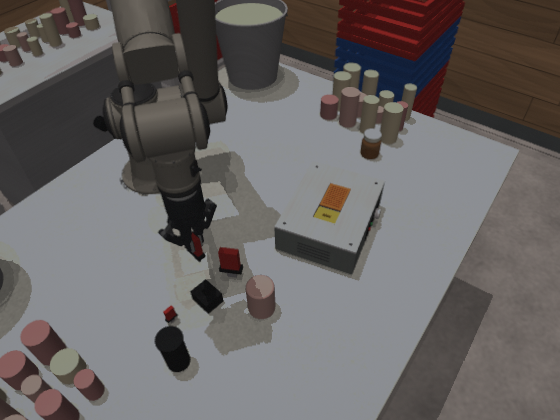

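Key lifted: flange at about (288,222), handle's top face at about x 267–304, y 278–358. I'll measure how it sits in the hand.

```bash
python3 - <<'E'
from red import *
c=load('wk4'); i=c['img']
for y in range(205,375,5): print(y,i[y,286].tolist(),end=' ')
cv2.imwrite('pics/wk4z.png',cv2.resize(i[140:375,220:350],None,fx=3,fy=2.5,interpolation=3)[:,:,::-1])
E
```

```text
205 [63, 63, 63] 210 [64, 63, 63] 215 [62, 61, 61] 220 [57, 56, 56] 225 [58, 57, 57] 230 [88, 55, 54] 235 [102, 53, 52] 240 [101, 52, 52] 245 [102, 52, 52] 250 [102, 51, 51] 255 [101, 50, 49] 260 [100, 47, 47] 265 [100, 46, 46] 270 [99, 43, 44] 275 [99, 42, 42] 280 [128, 40, 40] 285 [130, 38, 38] 290 [130, 36, 35] 295 [129, 35, 35] 300 [129, 32, 31] 305 [129, 32, 31] 310 [128, 29, 29] 315 [128, 29, 29] 320 [128, 28, 28] 325 [128, 29, 29] 330 [128, 29, 28] 335 [128, 28, 28] 340 [128, 30, 29] 345 [127, 28, 29] 350 [127, 29, 29] 355 [128, 31, 31] 360 [198, 181, 191] 365 [225, 228, 235] 370 [181, 184, 194]
```

View pics/wk4z.png

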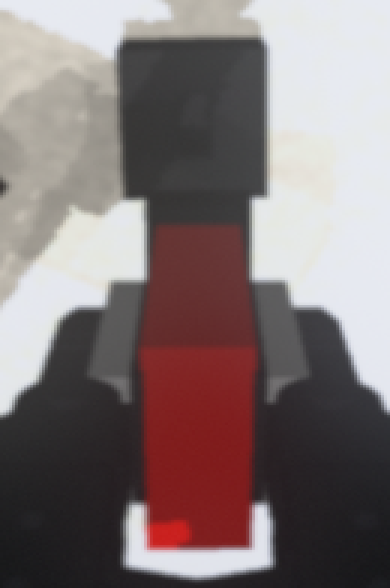

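```bash
python3 - <<'E'
from red import *
from bench import cams
c=cams.read_camera('wrist'); T=c['T_tool_cam']; K=c['camera_matrix'];D=c['D']
def tool(px,z):
    u=cv2.undistortPoints(np.array(px,float).reshape(-1,1,2),K,D).reshape(-1,2)
    d=np.c_[u,np.ones(len(u))]@T[:3,:3].T; o=T[:3,3]; return o+d*((z-o[2])/d[:,2])[:,None]
for z in (-.012,-.0145,-.017,-.0195):
    P=tool([[286,277.5],[286,358.5],[266.8,280],[305,280]],z)*1000; Q=tool([[286,229.5],[286,221]],z+.05)*1000
    print(z,P.round(1)[:2,0],'mid',P[:2,0].mean().round(2),'len',(P[0,0]-P[1,0]).round(1),'w',P[2:,1].round(1),'bottom front x',Q.round(1)[:,0])
E
```

```text
-0.012 [ 13.7 -23.5] mid -4.91 len 37.1 w [-7.   7.1] bottom front x [14.  18.5]
-0.0145 [ 15.  -21.3] mid -3.14 len 36.3 w [-6.9  7. ] bottom front x [14.9 19.4]
-0.017 [ 16.4 -19.1] mid -1.36 len 35.5 w [-6.7  6.8] bottom front x [15.8 20.3]
-0.0195 [ 17.7 -16.9] mid 0.41 len 34.6 w [-6.5  6.7] bottom front x [16.8 21.1]
```

In hand, the key is offset -2.4 mm along tool x, centred in y, upright, with the grip 9.5 mm below the TCP. The lengths and widths agree at 36 x 14. Moving over the slot.

```bash
python3 go.py .6021 .0748 .23 12.1
```

```text
7.95 [ 0.469  -0.2659  0.2354] ang -9.4 move [  2.523 -11.929   0.194] yaw -3.583 F [-0.2 -0.4 -2. ] 0.01343381601047806
```

Call:
send_rows([
  [0.2,-1.1,0],
  [0.4,-2.3,0],
  [0.7,-3.5,0],
  [1,-4.7,0],
  [1.2,-5.9,0],
  [1.5,-7.1,0],
  [1.7,-8.3,0],
  [2,-9.5,0],
], yaw=[-0.4,-0.9,-1.3,-1.8,-2.2,-2.7,-3.1,-3.6], hand=[5,5,5,5,5,5,5,5])

```text
time: 8.62
tool_pos: [0.574, 0.0074, 0.2339]
tcp_rot: [[0.977, 0.213, -0.006], [0.213, -0.977, 0.003], [-0.005, -0.004, -1.0]]
ft_force: [1.4, -1.5, -1.1]
grip_width: 0.0132
```

```bash
python3 go.py .6021 .0748 .18 12.1
```

```text
8.6167 [0.574  0.0074 0.2339] ang 12.32 move [ 1.404 -1.989  1.798] yaw 0.037 F [ 1.4 -1.5 -1.1] 0.013177995346369984
```

Call:
send_rows([
  [0.5,-0.7,0],
  [1,-1.4,0],
  [1.4,-2,0.4],
  [1.4,-2,1],
  [1.4,-2,1.5],
  [1.4,-2,1.8],
  [1.4,-2,1.8],
  [1.4,-2,1.8],
], yaw=[0,0,0,0,0,0,0,0], hand=[5,5,5,5,5,5,5,5])

```text
time: 9.28
tool_pos: [0.6015, 0.0748, 0.179]
tcp_rot: [[0.977, 0.213, -0.008], [0.213, -0.977, 0.003], [-0.008, -0.004, -1.0]]
ft_force: [0.7, 0.2, 0.7]
grip_width: 0.0137
```

```bash
python3 go.py .6021 .0748 .1635 12.1; python3 -c "
from h import *
snap('wrist','wh')
c=snap('scene','sh');cv2.imwrite('pics/shz.png',cv2.resize(c['img'][140:280,250:420],None,fx=4,fy=4,interpolation=3)[:,:,::-1])"
python3 go.py .6021 .0748 .1635 12.1
```

```text
9.2833 [0.6015 0.0748 0.179 ] ang 12.3 move [0.025 0.008 0.518] yaw 0.033 F [0.7 0.2 0.7] 0.013686054131140065
9.3833 [0.6023 0.0747 0.1806] ang 12.29 move [-0.003 -0.001  0.571] yaw 0.031 F [ 0.3  0.3 -0.6] 0.013323933997890334
```

View pics/wh.png

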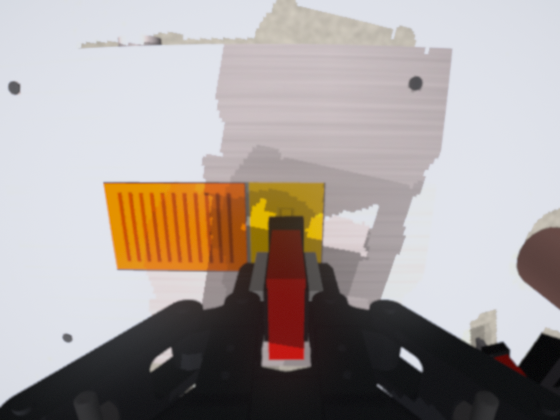

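View pics/shz.png

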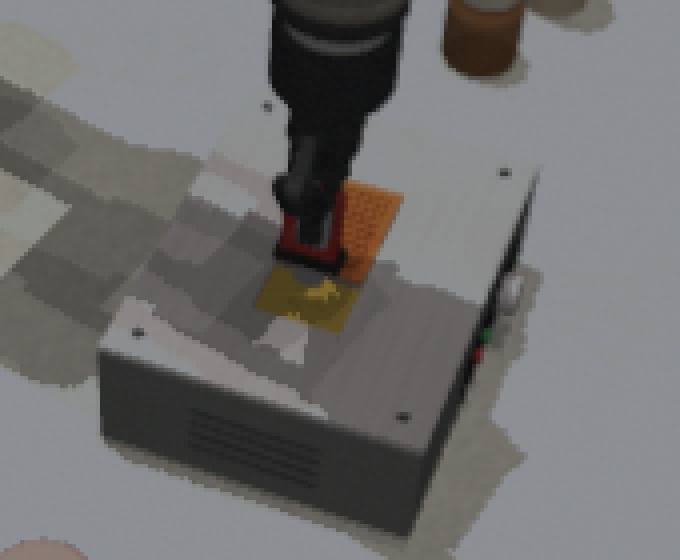

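The slot peeks out at (286,212), aligned with the handle at x≈286. I'll descend in stages.

Call:
send_rows([
  [0,0,0.2],
  [0,0,0.4],
  [0,0,0.55],
  [0,0,0.65],
  [0,0,0.75],
  [0,0,0.75],
], yaw=[0,0,0,0,0,0], hand=[5,5,5,5,5,5])

```text
time: 9.88
tool_pos: [0.6018, 0.0748, 0.1573]
tcp_rot: [[0.977, 0.213, -0.006], [0.213, -0.977, 0.003], [-0.006, -0.004, -1.0]]
ft_force: [0.2, -0.3, -0.5]
grip_width: 0.0136
```

Call:
send_rows([
  [0,0,0.15],
  [0,0,0.3],
  [0,0,0.45],
  [0,0,0.55],
  [0,0,0.6],
  [0,0,0.6],
], yaw=[0,0,0,0,0,0], hand=[5,5,5,5,5,5])

```text
time: 10.38
tool_pos: [0.6015, 0.0749, 0.1388]
tcp_rot: [[0.977, 0.213, -0.007], [0.213, -0.977, 0.003], [-0.006, -0.004, -1.0]]
ft_force: [0.5, 0.5, -0.9]
grip_width: 0.0134
```

Almost home with no resistance. I'll press gently to feel the flange seat.

Call:
send_rows([
  [0,0,0.04],
  [0,0,0.08],
  [0,0,0.12],
  [0,0,0.12],
], yaw=[0,0,0,0], hand=[5,5,5,5])

```text
time: 10.72
tool_pos: [0.6017, 0.0749, 0.1377]
tcp_rot: [[0.977, 0.213, -0.005], [0.213, -0.977, 0.002], [-0.004, -0.003, -1.0]]
ft_force: [-5.0, -0.4, 13.9]
grip_width: 0.0131
```

It seats at 14 N and TCP z 0.1377, close to the expected 0.1385. Releasing and retreating upward.

Call:
send_rows([
  [0,0,0],
  [0,0,0],
  [0,0,0],
  [0,0,0],
  [0,0,0],
], yaw=[0,0,0,0,0], hand=[20,32,40,40,40])

```text
time: 11.13
tool_pos: [0.6016, 0.0749, 0.1374]
tcp_rot: [[0.977, 0.213, -0.006], [0.213, -0.977, 0.002], [-0.005, -0.004, -1.0]]
ft_force: [-0.8, -0.0, 0.4]
grip_width: 0.0397
```

Call:
send_rows([
  [0,0,-0.3],
  [0,0,-0.8],
  [0,0,-1.6],
  [0,0,-2.5],
  [-1,0,-3.2],
  [-2,0,-3.6],
  [-2.5,0,-3.6],
  [-2.5,0,-3.6],
], yaw=[0,0,0,0,0,0,0,0], hand=[40,40,40,40,40,40,40,40])

```text
time: 11.8
tool_pos: [0.527, 0.0583, 0.2477]
tcp_rot: [[0.977, 0.213, -0.004], [0.213, -0.977, 0.002], [-0.004, -0.003, -1.0]]
ft_force: [1.2, -0.2, -0.2]
grip_width: 0.0402
```

```bash
python3 - <<'E'
from wm import *; from red import redbox
snap('wrist','wf');c=snap('wrist','wf')
redbox(c,.154)
rect(c,(7,170,90),(20,255,255),.1,'orange'); rect(c,(22,120,90),(36,255,255),.094,'yellow')
c=snap('scene','sf')
s=r.read_state(); print(s['tool_pos'],s['ft_force'],s['grip_width'],s['time'])
E
```

```text
red [514. 308.] [ 0.4945 -0.131   0.154 ] [0.0167 0.0419] long axis deg 26.6
red [285.5 109. ] [0.5992 0.0741 0.154 ] [0.0128 0.0338] long axis deg 12.7
orange [285. 109.] [0.5985 0.0746 0.1   ] [0.0182 0.0453] 12.2
orange [194.5 107. ] [0.5853 0.1447 0.1   ] [0.0602 0.0888] 6.2
yellow [285. 107.] [0.5997 0.0749 0.094 ] [0.0463 0.0602] 12.2
[0.52963541 0.058673   0.24604517] [ 0.71446526 -0.41523208 -0.02318337] 0.040062204916778685 11.95
```

View pics/wf.png

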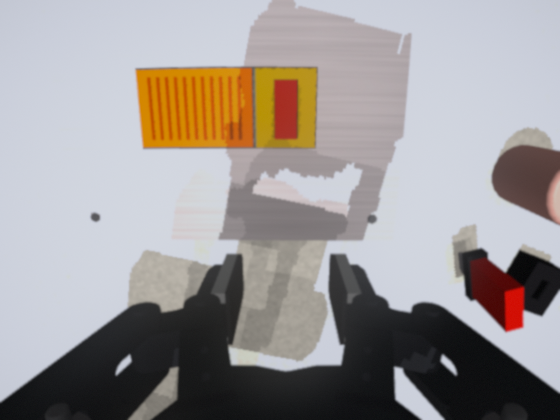

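View pics/sf.png

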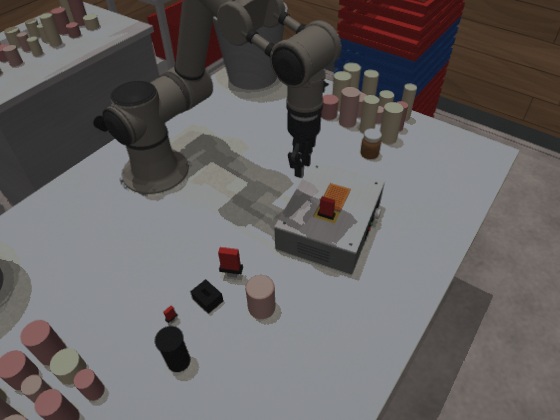

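The key stands upright in the slot at (285,109). Its top is within 1 mm of the slot's measured centre and its long axis is in line with the slot. The damper is shut and the bystanders haven't moved, so I'll hand in.

```bash
python3 -c "
from bench import r
print(max(map(abs,r.read_state()['qd']))); r.close_job()"
```

```text
0.02338397927138691
the job is handed in; nothing more can be done
```

The damper is shut, the middle-sized key is fully home in the switch slot and released, and I handed the job in at about 12 s of the 58 s allowed. No verdict was reported.

- **Damper:** I pressed the plate and slid it until the orange reached the +y end of the recess. About 47.5 mm of yellow floor is bare (50 mm nominal when fully shut). In the last picture the plate's centre was unchanged from right after the slide (within 0.6 mm).
- **Key:** The flange met the recess floor at 14 N, within 1 mm of the expected height. After release the handle stands upright, about 1 mm from the measured slot centre and within 1° of the slot's direction.
- **Scene:** The gripper is clear of everything, and the candle, mould, jar and look-alike keys look unmoved in the scene picture.

Two checks were weaker. In the last picture the colour box for the plate read 6° where earlier ones read 12°; I put this down to the mask merging with the yellow floor, since the picture shows the plate straight. The top camera could not see the plate while I was sliding it, so I checked that with the wrist camera instead.

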